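# Hand the card terminal to the customer from its charging dock

### The job

The customer across the counter wants to pay by card: draw the card terminal that stands in the charging dock out along the dock's leaning well, clear of it before you turn it, and without dragging or tipping the dock. Then hold it out square to the customer, who stands straight across the counter: screen towards them, laid back about half way between upright and flat, display end up, and its card end past the middle of the counter (over 0.60 m ahead of the robot's base) and at least 10 cm above it. Finish while still holding it there, steady and carried by the gripper alone, with the bowl, treat tin, note block, pen and stapler left where they were.

Things in the scene. Friction and masses are not known exactly. Their poses are not given: they have to be found in the camera images.
- terminal_centre (a point): Centre of the dark card terminal, 155 mm long, 70 wide, 24 thick (26 over the keys), 0.24 kg, standing in the dock. x: lengthwise from card end (bottom) to display end (top); y: across its width (side edges 35 mm each way); z: out of the keypad and display face. In the dock it leans back 20 degrees; its lowest 40 mm are in the well, the rest of the side edges is free to be taken
- card_end (a point): Middle of the terminal's card end (its bottom end face), 77.5 mm from the centre along the terminal's -x; same axes as terminal_centre
- dock: Loose charging dock, black well on a grey foot 128 x 104 mm, 0.9 kg, 97 mm high. Origin on the counter under the well; z up; front (where the screen looks) is its -x. The well leans back 20 degrees and opens along (0.342, 0, 0.940) in dock axes: the terminal slides out that way. Play 1.5 mm each side, 3.5 mm in thickness; no clip. Seated terminal: centre at (0.021, 0, 0.101)
- dock_mouth (a point): Centre of the mouth of the dock's well, about 66 mm above the counter; well 40 mm deep; axes as dock
- customer (a point): Point straight across the counter from the robot, 0.22 m above the far half of the counter, on the side where the customer stands. Its axes are the world's: x points from the robot to the customer, y to the robot's left along the counter, z up
- bowl: green pet bowl with a cream inside, 164 mm across, 61 mm high, part of the sale; leave it alone. Origin: centre of its underside
- tin: teal hinged treat tin, shut, 72 x 107 x 60 mm, part of the sale; leave it alone. Origin: centre of its underside
- note_block: green note block, 74 x 74 x 23 mm; leave it alone. Origin: centre of its underside
- pen_black: black pen, 142 mm long, 13 mm high, lying; leave it alone. Origin: centre of its underside
- stapler: dark desk stapler, 147 x 40 x 42 mm; leave it alone. Origin: centre of its underside
Not all that is in view belongs to the job. There is more than one size of the part that bears terminal_centre; the job needs the largest.

How it is judged:
On the way:
1. the terminal is drawn clear out of the dock's well before it is turned (z of card_end in the frame of dock above 0.075 m and contact force between terminal and dock below 0.05 N and contact force between terminal and the fingers above 1 N and angle between the y axis of terminal_centre and the y axis of dock, either way round below 0.35 rad), for 0.1 s.
At the end, for the whole second after the job is handed in: Gripper alone holds the terminal at rest: card end over 100 mm up and over 0.60 m ahead of the base, display end up, screen 30 to 60 degrees from flat, facing the customer's side square within 20 degrees; dock upright and, like the other things, within 30 mm of its start (contact force between terminal and the fingers above 1 N and contact force between terminal and dock below 0.05 N and height (world z) of card_end above 0.1 m and world x of card_end above 0.6 m and angle between terminal_centre's own z axis and vertical between 0.52 and 1.05 rad and angle between terminal_centre's own x axis and vertical below 1.31 rad and angle between the y axis of terminal_centre and the y axis of customer, either way round below 0.35 rad and z of customer in the frame of terminal_centre above 0 m and linear speed of terminal below 0.03 m/s and angular speed of terminal below 0.2 rad/s and distance of each of dock, bowl, tin, note_block, pen_black, stapler from where it was at the start of the episode below 0.03 m and angle between dock's own z axis and vertical below 0.1 rad); the arm keeps its last pose, push and grip.
It fails at once if the dock is tipped over or dragged more than 30 mm (distance of dock from where it was at the start of the episode above 0.03 m or angle between dock's own z axis and vertical above 0.3 rad).
It fails at once if a thing to be left alone is pushed more than 30 mm (distance of any of bowl, tin, note_block, pen_black, stapler from where it was at the start of the episode above 0.03 m).
It fails at once if the terminal is dropped on the counter (height (world z) of terminal_centre below 0.05 m).
It also fails if it takes over 35 s, if anything falls off the work surface, if the arm or the gripper's body presses on something with over 40 N, if the wrist force passes 120 N, or if a joint passes its speed limit or range.

### The arm

A 7-joint arm with a two-finger parallel gripper is mounted at the origin on a cart in front of the work surface, level with it; the furniture and walls round the work are solid. World frame = base frame: x ahead of the robot, y to its left, z up, the work surface at z = 0. Lengths are in m, angles in rad, forces in N, time in s.
With the tool pointing down it reaches from about 0.425 to 0.95 m from the base axis. Payload 4.7 kg.
Tool frame: the origin (TCP) lies at the very end of the fingers, on their centre line; the grasp point (between the pads) lies 19 mm behind it (pinch_z is the distance from the TCP to the grasp point, in m); z points along the fingers, y is the line along which they close (so a half turn about z gives the same grasp; the last joint's range is limited). The gripper opens to 85 mm and grips with 20 to 120 N. Pads are 22 mm wide; open, the fingers measure 114 mm over their backs; the gripper's body (76 mm by 85 mm) begins 54 mm behind the grasp point. The pads swing forward as they close: fully open they stand 13 mm farther back than shut.
Start: joints at [1.149, 0.469, -0.049, 1.532, 0.024, 1.141, -0.082], TCP at [0.258, -0.624, 0.231] pointing down, gripper open.
Joint ranges: [-2.59, 2.59], [-0.33, 1.99], [-1.39, 1.29], [0.1, 2.45], [-1.04, 4.18], [0.21, 1.99], [-2.66, 2.66]. Speed limits (rad/s): [2.57, 2.57, 3.14, 3.14, 3.14, 3.14, 3.14].

### API

Orientations are given as a rotation vector (axis times angle).
In Python, from rig import * gives the robot as it stands.
- The arm moves only by the shell command python3 -m crank 'ROWS' [OPENING] [FORCE]. ROWS is JSON, a list that holds one entry, the list of rows, each a list of 6 numbers: the shift along the tool's x, y, z scaled (see below), then the turn, a rotation vector about the tool's x, y, z scaled (see below). A call has 1 to 5 rows; each row shifts and turns the commanded pose from where the row before left it, along the tool's axes as they then stand; what a row does not reach is not made up. The controller multiplies each number of a shift by 0.04 m and each number of a turn by 360 degrees. A row lasts 1/10 s, in which the tool goes at most 50 mm and 8.59 degrees, less where a joint would pass 70% of its speed; a pose out of reach is approached as far as the arm can. A call with a number of a shift or a turn outside -1 to 1 is refused whole. A call with a gripper value outside its range is refused whole. OPENING is the closure, from -1 (fully open) to 1 (shut), set as the call begins (- or left out, the last holds). The fingers move at their own pace and stop on an object; FORCE is the grip in N (left out, the last holds). Time passes only in rows, so rows that do not move let the fingers close. It gives the time, the measured TCP pose, the force, the opening and the grip force at its end, in the units of the state.
- observe(): the state, without advancing time (a new reading comes with each control period).
- camera(name): name is "side" or "top" or "wrist"; returns a dict with "frame" (420x560x3 uint8, blue, green, red), "z_map" (420x560 float32, m along the optical axis (not along the pixel's ray), 0 where there is no reading), "mtx" (3x3 intrinsics, pixels), "R" (3x3) and "t" (3): a world point X has camera coordinates R X + t; the wrist camera has in their place "mount" (4x4, takes a point from camera to tool coordinates, whose origin is the TCP and whose axes are the flange's). Camera axes: x right, y down, z forward; pixel columns grow to the right and rows downward; lengths in m; the calibration is good to about 2 mm. A picture is of the moment at which its call begins: read the wrist's pose just before it.
- job_done(): hands the job in; it is judged then, once.
The state is a dict: "time_s": time; "joints": joint angles; "joint_vel": joint speeds; "effort": joint torques, N m; "tcp_pos": TCP position; "eef_rot": TCP orientation; "contact_force": force on the tool from outside, world axes, zero at the start; "moment": the same for the moment, N m; "width": finger opening in m; "finger_force": force on a finger pad.
Only numpy, scipy, OpenCV 4.12 (cv2) and the standard library are available. Lean on these libraries where they do the work, as an engineer would, in place of code of your own. Each camera call takes 0.05 s, during which the arm holds its last target. There are 200 camera calls.

## Working session

There is one attempt and no reset: what is moved stays moved. The work goes in short steps, Python scripts to look and compute and a shell command to move; the robot and the scene stay as the last step left them, time stands still between calls to the robot, and variables do not carry over. Pictures are saved under pics/ and viewed, at most 10 in all, crops included, and the job is handed in when it is done.

```bash
mkdir -p pics; ls; python3 - <<'E'
from rig import *
import cv2,numpy as np
print(observe())
ims=[]
for n in ("side","top"):
    c=camera(n); np.savez("c_"+n,**c); cv2.imwrite(f"pics/{n}0.png",c["frame"]); print(n,c["mtx"],c["R"],c["t"])
E
```

```text
pics
{'time_s': 0.0, 'joints': array([ 1.14908093,  0.46947718, -0.04858179,  1.53368542,  0.02408767,
        1.14100306, -0.08228975]), 'joint_vel': array([ 2.54200903e-05,  6.94182091e-04,  1.10190674e-03, -1.94702619e-03,
        1.16406905e-04, -4.82913967e-04,  4.50508975e-04]), 'effort': array([-8.70721760e-04, -5.10309112e+01, -4.64356074e-02, -2.37710005e+01,
        1.08465014e-02,  7.33416615e-03,  2.22865719e-05]), 'tcp_pos': array([ 0.25816658, -0.62304813,  0.23024088]), 'eef_rot': array([-3.07928635e+00, -6.12734026e-01,  7.12803410e-04]), 'contact_force': array([ 0.53201382, -0.38668101, -0.34593472]), 'moment': array([-0.02441392,  0.01022715,  0.01743385]), 'finger_force': 0.0, 'width': 0.08536816653058704}
side [[380.48986185   0.         277.06468352]
 [  0.         380.48986185 211.95966966]
 [  0.           0.           1.        ]] [[-0.99252349 -0.12190137 -0.00609786]
 [-0.03716776  0.3494529  -0.93621644]
 [ 0.11625698 -0.92899017 -0.35137101]] [0.58511076 0.15987536 1.0895061 ]
top [[498.8881015    0.         277.37695122]
 [  0.         498.8881015  204.86264604]
 [  0.           0.           1.        ]] [[-0.02369414 -0.99970301 -0.00569939]
 [-0.9917187   0.02422394 -0.1261238 ]
 [ 0.12622441  0.0026638  -0.99199814]] [0.05943662 0.613898   1.59052601]
```

View pics/top0.png

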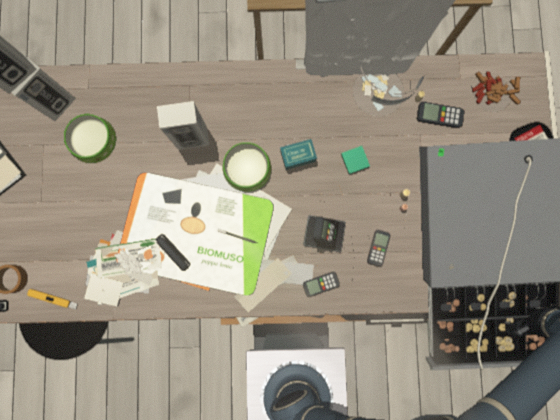

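View pics/side0.png

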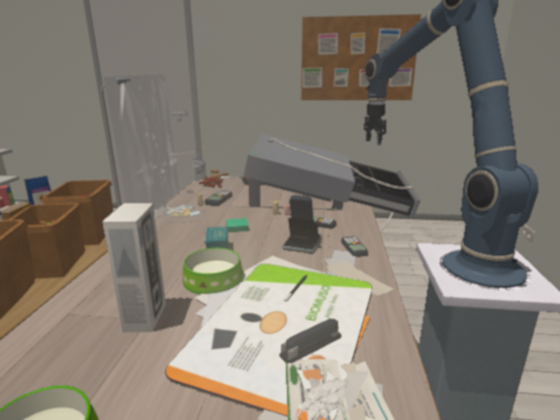

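Top: dock at about (325,233), loose terminals at (378,247), (320,284) and (440,114). Bowl (247,167), tin (298,154), note block (355,159), pen (238,235), stapler (172,252). Side: terminal standing in the dock at about (302,225). I'll zoom into the dock and get heights.

```bash
cat > h.py <<'E'
import numpy as np,cv2
def cloud(c):
    z=c["z_map"];v,u=np.indices(z.shape);K=c["mtx"]
    P=np.stack([(u-K[0,2])/K[0,0]*z,(v-K[1,2])/K[1,1]*z,z],-1)
    return (P-c["t"])@c["R"]
E
python3 - <<'E'
from h import *
t=np.load("c_top.npz");s=np.load("c_side.npz")
a=cv2.resize(t["frame"][205:265,285:365],(400,300),interpolation=cv2.INTER_CUBIC)
b=cv2.resize(s["frame"][185:265,270:350],(400,400),interpolation=cv2.INTER_CUBIC)
cv2.imwrite("pics/z.png",np.vstack([a,b]).copy()[:600] if 0 else np.hstack([cv2.copyMakeBorder(a,0,100,0,0,0),b]))
W=cloud(t)
print(W[180:290:10,285:365:6,2].round(3))
for u,v in[(325,233),(247,167),(298,154),(355,159),(238,235),(172,252),(306,233),(343,233),(325,215),(325,250)]:print(u,v,W[v,u].round(3))
S=cloud(s)
for v in range(195,250,4):print(v,[tuple(S[v,u].round(3)) for u in(285,293,300,307,315)])
E
```

```text
[[ 4.000e-03  2.000e-03  6.000e-03  1.000e-03 -3.000e-03 -4.000e-03
  -8.000e-03 -3.000e-03  1.000e-03  1.000e-03 -2.000e-03  2.000e-03
   0.000e+00  6.000e-03]
 [-4.000e-03  1.000e-03  1.000e-03  4.000e-03  9.000e-03  2.000e-03
  -4.000e-03  4.000e-03  6.000e-03  3.000e-03 -1.000e-03 -1.000e-03
   3.000e-03 -2.000e-03]
 [-2.000e-03 -4.000e-03  2.000e-03  2.000e-03 -4.000e-03  0.000e+00
   3.000e-03 -1.000e-03 -4.000e-03  1.000e-03 -6.000e-03  2.000e-03
   5.000e-03 -0.000e+00]
 [ 1.200e-02 -8.000e-03 -1.000e-02  1.000e-03 -3.000e-03  2.000e-03
   3.000e-03  3.000e-03  1.000e-03 -1.000e-03 -8.000e-03  4.000e-03
   4.000e-03  5.000e-03]
 [-1.000e-03  0.000e+00 -0.000e+00 -1.000e-03  2.000e-02  1.700e-01
   1.740e-01  1.250e-01  6.000e-02  5.000e-03 -4.000e-03  2.000e-03
   1.000e-03  3.000e-03]
 [ 1.000e-03  3.000e-03 -5.000e-03 -8.000e-03  1.700e-02  1.670e-01
   1.690e-01  1.120e-01  6.500e-02  1.900e-02  5.000e-03 -3.000e-03
  -8.000e-03 -3.000e-03]
 [ 3.000e-03 -3.000e-03 -6.000e-03 -5.000e-03  2.400e-02  2.200e-02
   1.330e-01  9.500e-02  6.400e-02  1.800e-02  2.000e-03 -1.000e-0
[... 4518 characters left out ...]
oat64(-0.068), np.float64(0.035)), (np.float64(0.478), np.float64(-0.098), np.float64(0.022))]
243 [(np.float64(0.572), np.float64(-0.067), np.float64(0.018)), (np.float64(0.547), np.float64(-0.07), np.float64(0.017)), (np.float64(0.524), np.float64(-0.068), np.float64(0.02)), (np.float64(0.502), np.float64(-0.072), np.float64(0.018)), (np.float64(0.477), np.float64(-0.076), np.float64(0.018))]
247 [(np.float64(0.571), np.float64(-0.052), np.float64(0.01)), (np.float64(0.545), np.float64(-0.05), np.float64(0.013)), (np.float64(0.523), np.float64(-0.046), np.float64(0.016)), (np.float64(0.501), np.float64(-0.046), np.float64(0.017)), (np.float64(0.477), np.float64(-0.059), np.float64(0.012))]
```

View pics/z.png

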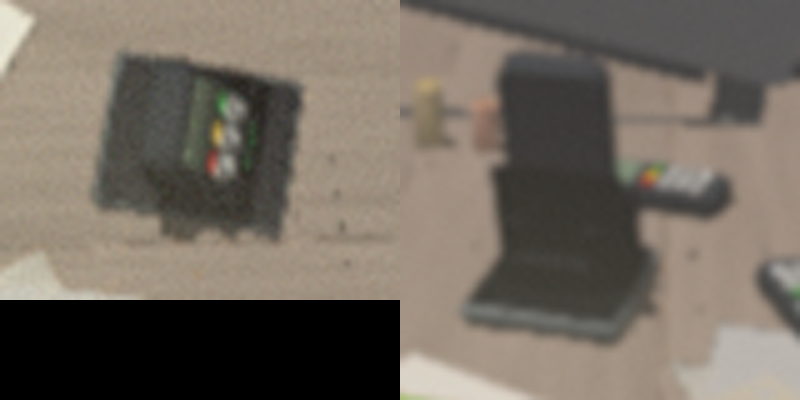

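Crop: terminal's keypad looks to the right of the top image (about world -y, slightly yawed); its flat back faces the side camera. Now fit faces and check the surrounding heights.

```bash
python3 - <<'E'
from h import *
t=np.load("c_top.npz");s=np.load("c_side.npz")
W=cloud(t);S=cloud(s)
def sel(P,lo,hi,img):
    m=(abs(P[...,0]-.525)<.09)&(abs(P[...,1]+.11)<.1)&(P[...,2]>lo)&(P[...,2]<hi)
    return P[m]
for nm,P in(("side",S),("top",W)):
    q=sel(P,.108,.165,0)
    c=np.median(q,0);n=np.linalg.svd((q-q.mean(0))[np.linalg.norm(q-c,axis=1)<.06],full_matrices=False)[2][2]
    print(nm,len(q),q.mean(0).round(4),"normal",n.round(3),"pct",np.percentile(q,[2,98],axis=0).round(3))
q=sel(W,.160,.19,0);print("top end",len(q),q.mean(0).round(4),cv2.minAreaRect((q[:,:2]*1000).astype(np.float32)))
q=sel(W,.008,.03,0);print("foot",len(q),cv2.minAreaRect((q[:,:2]*1000).astype(np.float32)))
q=sel(W,.008,.3,0);print("all",len(q),cv2.minAreaRect((q[:,:2]*1000).astype(np.float32)))
# yaw of foot from the bottom edge of the dock mask in top image at z~.018
# panel
for v in(150,200,250,280,300,340):print(v,[tuple(map(float,W[v,u].round(2))) for u in(425,470,520,550)])
# other tall
m=(W[...,2]>.1)&(W[...,0]>.2)&(W[...,0]<1.1);print(np.unique((W[m][:,:2]*10).round(),axis=0).T/10)
E
```

```text
side 347 [ 0.5223 -0.0738  0.1368] normal [ 0.146  0.923 -0.356] pct [[ 0.489 -0.09   0.109]
 [ 0.558 -0.06   0.164]]
top 153 [ 0.5228 -0.0952  0.1395] normal [-0.226 -0.849  0.478] pct [[ 0.492 -0.114  0.109]
 [ 0.559 -0.064  0.165]]
top end 211 [ 0.528  -0.0762  0.171 ] ((528.9489135742188, -76.88002014160156), (28.629108428955078, 68.94824981689453), 79.25267791748047)
foot 570 ((525.8886108398438, -109.16199493408203), (159.3408660888672, 200.95974731445312), 4.609464168548584)
all 1211 ((525.8886108398438, -109.16199493408203), (159.3408660888672, 200.95974731445312), 4.609464168548584)
150 [(0.75, -0.4, 0.21), (0.74, -0.52, 0.24), (0.73, -0.66, 0.24), (0.73, -0.75, 0.24)]
200 [(0.6, -0.4, 0.17), (0.6, -0.52, 0.2), (0.59, -0.67, 0.2), (0.59, -0.75, 0.21)]
250 [(0.45, -0.41, 0.1), (0.45, -0.52, 0.17), (0.45, -0.67, 0.16), (0.44, -0.76, 0.17)]
280 [(0.36, -0.41, 0.07), (0.36, -0.53, 0.14), (0.36, -0.68, 0.14), (0.36, -0.76, 0.15)]
300 [(0.3, -0.43, -0.0), (0.29, -0.56, 0.04), (0.29, -0.71, 0.06), (0.29, -0.8, 0.06)]
340 [(0.04, -0.66, -0.87), (0.17, -0.56, 0.01), (0.17, -0.71, 0.03), (0.25, -0.52, 0.59)]
[[ 0.2  0.2  0.2  0.3  0.3  0.3  0.3  0.3  0.4  0.4  0.4  0.4  0.4  0.4
   0.5  0.5  0.5  0.5  0.5  0.5  0.6  0.6  0.6  0.6  0.6  0.6  0.7  0.7
   0.7  0.7  0.7  0.8  0.8  0.8  0.8  0.8  0.8  0.8  0.9  0.9  0.9  0.9
   0.9  0.9  1.   1.   1.   1.   1.   1.   1.   1.1  1.1  1.1  1.1  1.1
   1.1]
 [-0.6 -0.5 -0.4 -0.8 -0.7 -0.6 -0.5 -0.4 -0.8 -0.7 -0.6 -0.5 -0.4  0.
  -0.8 -0.7 -0.6 -0.5 -0.4 -0.1 -0.8 -0.7 -0.6 -0.5 -0.4 -0.1 -0.8 -0.7
  -0.6 -0.5 -0.4 -0.8 -0.7 -0.6 -0.5 -0.4  0.3  0.4 -0.4 -0.3 -0.2  0.3
   0.4  0.8 -0.4 -0.3 -0.2 -0.1 -0.   0.7  0.8 -0.4 -0.3 -0.2 -0.1 -0.
   0.8]]
```

```bash
cat >> h.py <<'E'
from scipy.spatial.transform import Rotation as Ro
def T(R,p):
    M=np.eye(4);M[:3,:3]=R;M[:3,3]=p;return M
def cur():
    from rig import observe
    o=observe();return T(Ro.from_rotvec(o["eef_rot"]).as_matrix(),o["tcp_pos"])
def plan(A,B,N):
    """N equal rows (row units) of the screw motion from pose A to B"""
    from scipy.linalg import logm,expm
    m=expm(np.real(logm(np.linalg.inv(A)@B))/N)
    r=Ro.from_matrix(m[:3,:3]).as_rotvec()
    row=np.r_[m[:3,3]/.04,r/(2*np.pi)]
    P=[A]
    for _ in range(N):P.append(P[-1]@m)
    print(N,"x",row.round(4).tolist(),"deg/row",np.degrees(np.linalg.norm(r)).round(2),"path",[p[:3,3].round(2).tolist() for p in P[::max(1,N//4)]])
az=np.radians(80.2);u=np.array([np.cos(az),np.sin(az),0])
tx=np.array([0,0,np.cos(np.radians(20))])+u*np.sin(np.radians(20))
ty=np.cross([0,0,1],u)   # terminal y = dock y
top=np.array([.528,-.0745,.174])
Rg=np.column_stack([np.cross(-ty,-tx),-ty,-tx])
E
python3 - <<'E'
from h import *
A=cur();A[2,3]+=.12
plan(A,T(Rg,top+.10*tx),20); print(Rg.round(3),top+.1*tx)
from rig import camera
c=None
E
```

```text
20 x [0.8211, -0.2203, -0.0388, -0.0014, -0.0025, -0.0079] deg/row 3.04 path [[0.26, -0.62, 0.35], [0.38, -0.51, 0.35], [0.47, -0.36, 0.34], [0.52, -0.21, 0.31], [0.53, -0.04, 0.27]]
[[ 0.16   0.985 -0.058]
 [ 0.926 -0.17  -0.337]
 [-0.342 -0.    -0.94 ]] [ 0.53382151 -0.04079706  0.26796926]
```

```bash
python3 -m crank '[[[0,0,-1,0,0,0],[0,0,-1,0,0,0],[0,0,-1,0,0,0]]]' -1
R='' ; python3 -m crank '[[[0.82,-0.22,-0.04,-0.0014,-0.0025,-0.008],[0.82,-0.22,-0.04,-0.0014,-0.0025,-0.008],[0.82,-0.22,-0.04,-0.0014,-0.0025,-0.008],[0.82,-0.22,-0.04,-0.0014,-0.0025,-0.008],[0.82,-0.22,-0.04,-0.0014,-0.0025,-0.008]]]'
python3 -m crank '[[[0.82,-0.22,-0.04,-0.0014,-0.0025,-0.008],[0.82,-0.22,-0.04,-0.0014,-0.0025,-0.008],[0.82,-0.22,-0.04,-0.0014,-0.0025,-0.008],[0.82,-0.22,-0.04,-0.0014,-0.0025,-0.008],[0.82,-0.22,-0.04,-0.0014,-0.0025,-0.008]]]'
python3 - <<'E'
from h import *
plan(cur(),T(Rg,top+.10*tx),10)
E
```

```text
time_s: 0.4
tcp_pos: [0.2582, -0.6232, 0.3519]
eef_rot: [-3.08, -0.613, 0.001]
contact_force: [0.7, -0.2, -0.8]
width: 0.0852
finger_force: 0.0
time_s: 0.9
tcp_pos: [0.3827, -0.5061, 0.3528]
eef_rot: [2.922, 0.979, -0.106]
contact_force: [-0.0, 0.0, 0.1]
width: 0.0856
finger_force: 0.0
time_s: 1.4
tcp_pos: [0.4726, -0.3631, 0.3396]
eef_rot: [2.719, 1.312, -0.206]
contact_force: [0.9, -0.1, -1.1]
width: 0.0852
finger_force: 0.0
10 x [0.8205, -0.2161, -0.035, -0.0014, -0.0026, -0.0078] deg/row 3.01 path [[0.47, -0.36, 0.34], [0.5, -0.3, 0.33], [0.52, -0.24, 0.32], [0.53, -0.17, 0.3], [0.54, -0.11, 0.29], [0.53, -0.04, 0.27]]
```

```bash
python3 -m crank '[[[0.82,-0.216,-0.035,-0.0014,-0.0026,-0.0078],[0.82,-0.216,-0.035,-0.0014,-0.0026,-0.0078],[0.82,-0.216,-0.035,-0.0014,-0.0026,-0.0078],[0.82,-0.216,-0.035,-0.0014,-0.0026,-0.0078],[0.82,-0.216,-0.035,-0.0014,-0.0026,-0.0078]]]'
python3 -m crank '[[[0.82,-0.216,-0.035,-0.0014,-0.0026,-0.0078],[0.82,-0.216,-0.035,-0.0014,-0.0026,-0.0078],[0.82,-0.216,-0.035,-0.0014,-0.0026,-0.0078],[0.82,-0.216,-0.035,-0.0014,-0.0026,-0.0078],[0.82,-0.216,-0.035,-0.0014,-0.0026,-0.0078]]]'
python3 - <<'E'
from h import *
from rig import camera
A=cur();c=camera("wrist");print(c["mount"].round(3).tolist(),c["mtx"].round(1).tolist())
cv2.imwrite("pics/w0.png",c["frame"]);np.savez("c_w0",A=A,**c)
plan(A,T(Rg,top+.10*tx),1);print(A.round(4))
E
```

```text
time_s: 1.9
tcp_pos: [0.5242, -0.2047, 0.3105]
eef_rot: [2.481, 1.602, -0.302]
contact_force: [0.5, 0.7, -0.5]
width: 0.0853
finger_force: 0.0
time_s: 2.4
tcp_pos: [0.5341, -0.0414, 0.2676]
eef_rot: [2.211, 1.858, -0.391]
contact_force: [0.6, 0.5, -0.2]
width: 0.0855
finger_force: 0.0
[[-0.002, -0.962, -0.274, 0.071], [1.0, -0.002, -0.001, 0.001], [0.0, -0.274, 0.962, -0.143], [0.0, 0.0, 0.0, 1.0]] [[330.0, 0.0, 279.8], [0.0, 330.0, 212.7], [0.0, 0.0, 1.0]]
1 x [0.0093, -0.0082, -0.0125, 0.0002, 0.0005, -0.0003] deg/row 0.22 path [[0.53, -0.04, 0.27], [0.53, -0.04, 0.27]]
[[ 0.1618  0.9852 -0.0572  0.5341]
 [ 0.9246 -0.1716 -0.34   -0.0414]
 [-0.3448  0.0021 -0.9387  0.2676]
 [ 0.      0.      0.      1.    ]]
```

View pics/w0.png

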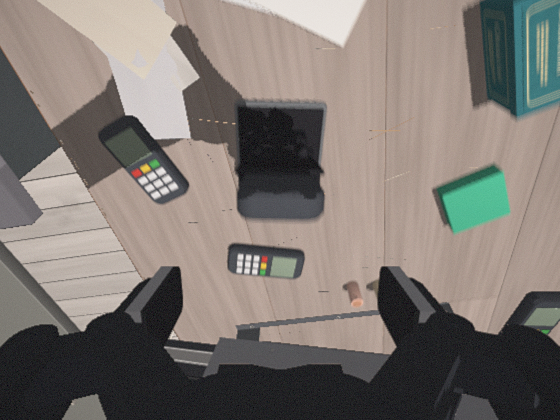

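Wrist: the terminal's top end spans columns 237–324 at rows 168–218, centred (281) between the finger tips (182/380) and parallel to them. Now check its tool x and depth.

```bash
python3 - <<'E'
from h import *
c=np.load("c_w0.npz");z=c["z_map"];v,U=np.indices(z.shape);K=c["mtx"]
P=np.stack([(U-K[0,2])/K[0,0]*z,(v-K[1,2])/K[1,1]*z,z,np.ones_like(z)],-1)@c["mount"].T
for r in range(150,226,6):print(r,[tuple(map(float,(P[r,k,:3]*1000).round(0))) for k in(245,265,281,300,316)])
W=P@c["A"].T
m=(W[...,2]>.155)&(abs(W[...,0]-.53)<.08)&(abs(W[...,1]+.09)<.08)&(v<225)&(z>0)
q=P[m][:,:3]*1000;print(len(q),q.mean(0),q.min(0),q.max(0),cv2.minAreaRect(q[:,:2].astype(np.float32)))
E
```

```text
150 [(35.0, -41.0, 254.0), (37.0, -16.0, 229.0), (37.0, 2.0, 228.0), (39.0, 22.0, 204.0), (35.0, 44.0, 253.0)]
156 [(27.0, -41.0, 256.0), (30.0, -16.0, 230.0), (30.0, 2.0, 231.0), (33.0, 22.0, 204.0), (27.0, 44.0, 255.0)]
162 [(24.0, -38.0, 227.0), (23.0, -16.0, 232.0), (23.0, 2.0, 237.0), (22.0, 24.0, 242.0), (20.0, 45.0, 260.0)]
168 [(23.0, -34.0, 184.0), (23.0, -14.0, 187.0), (23.0, 2.0, 189.0), (22.0, 21.0, 193.0), (22.0, 38.0, 196.0)]
174 [(19.0, -33.0, 176.0), (19.0, -14.0, 176.0), (19.0, 2.0, 176.0), (19.0, 20.0, 176.0), (19.0, 36.0, 176.0)]
180 [(17.0, -31.0, 151.0), (17.0, -13.0, 153.0), (17.0, 2.0, 155.0), (16.0, 19.0, 158.0), (6.0, 40.0, 211.0)]
186 [(17.0, -28.0, 123.0), (17.0, -11.0, 125.0), (16.0, 2.0, 128.0), (16.0, 18.0, 131.0), (16.0, 31.0, 132.0)]
192 [(17.0, -26.0, 103.0), (17.0, -11.0, 104.0), (16.0, 2.0, 105.0), (16.0, 16.0, 108.0), (15.0, 29.0, 109.0)]
198 [(13.0, -26.0, 100.0), (13.0, -10.0, 98.0), (13.0, 2.0, 98.0), (13.0, 16.0, 99.0), (13.0, 28.0, 100.0)]
204 [(8.0, -26.0, 99.0), (9.0, -10.0, 98.0), (8.0, 2.0, 98.0), (8.0, 16.0, 99.0), (8.0, 28.0, 99.0)]
210 [(4.0, -26.0, 99.0), (4.0, -10.0, 98.0), (4.0, 2.0, 99.0), (4.0, 16.0, 98.0), (3.0, 28.0, 100.0)]
216 [(-1.0, -26.0, 100.0), (-1.0, -11.0, 99.0), (-1.0, 2.0, 98.0), (-1.0, 16.0, 98.0), (-2.0, 29.0, 100.0)]
222 [(-73.0, -50.0, 312.0), (-7.0, -11.0, 102.0), (-7.0, 2.0, 101.0), (-7.0, 16.0, 102.0), (-74.0, 53.0, 314.0)]
2812 [  6.47745451   1.1089804  100.55266146] [ -8.27960283 -33.04073761  95.9600196 ] [ 17.41730028  35.6207883  114.07843163] ((4.471500396728516, 1.2798957824707031), (24.47075653076172, 68.62799835205078), 1.7018132209777832)
```

```bash
python3 -m crank '[[[0.11,0.03,0,0,0,0.0045],[0,0,0.55,0,0,0],[0,0,0.55,0,0,0],[0,0,0.55,0,0,0],[0,0,0.55,0,0,0]]]'
python3 -m crank '[[[0,0,0.55,0,0,0],[0,0,0.55,0,0,0],[0,0,0.5,0,0,0],[0,0,0,0,0,0]]]'
python3 - <<'E'
from h import *
from rig import camera
c=camera("wrist");s=camera("side")
cv2.imwrite("pics/w1.png",np.hstack([cv2.resize(c["frame"],(400,300)),cv2.resize(s["frame"][130:280,220:420],(400,300))]))
E
```

```text
time_s: 2.95
tcp_pos: [0.5308, -0.0691, 0.1831]
eef_rot: [2.237, 1.823, -0.386]
contact_force: [0.9, -0.6, -0.0]
width: 0.0856
finger_force: 0.0
time_s: 3.35
tcp_pos: [0.5251, -0.0919, 0.1216]
eef_rot: [2.239, 1.823, -0.393]
contact_force: [-0.8, 0.4, 0.2]
width: 0.0856
finger_force: 0.0
```

View pics/w1.png

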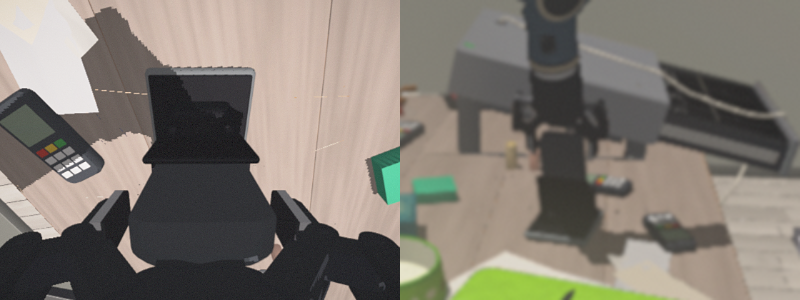

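The fingers straddle the terminal evenly, above the dock's rim. Closing.

```bash
python3 -m crank '[[[0,0,0,0,0,0],[0,0,0,0,0,0],[0,0,0,0,0,0],[0,0,0,0,0,0],[0,0,0,0,0,0]]]' 1 60
python3 -m crank '[[[0,0,0,0,0,0],[0,0,0,0,0,0],[0,0,0,0,0,0]]]'

```

```text
time_s: 3.95
tcp_pos: [0.5279, -0.0895, 0.1254]
eef_rot: [2.236, 1.822, -0.383]
contact_force: [-2.1, 2.1, 6.0]
width: 0.0693
finger_force: 68.1
time_s: 4.25
tcp_pos: [0.5279, -0.0895, 0.1254]
eef_rot: [2.236, 1.822, -0.383]
contact_force: [-3.1, 1.8, 5.8]
width: 0.0694
finger_force: 68.1
```

```bash
python3 -m crank '[[[0,0,-0.2,0,0,0],[0,0,-0.25,0,0,0],[0,0,-0.25,0,0,0],[0,0,-0.25,0,0,0],[0,0,-0.25,0,0,0]]]'
python3 -m crank '[[[0,0,-0.25,0,0,0],[0,0,-0.3,0,0,0],[0,0,-0.3,0,0,0],[0,0,-0.3,0,0,0],[0,0,-0.3,0,0,0]]]'
python3 -m crank '[[[0,0,-0.3,0,0,0],[0,0,-0.3,0,0,0],[0,0,-0.2,0,0,0],[0,0,0,0,0,0],[0,0,0,0,0,0]]]'
python3 - <<'E'
from h import *
from rig import camera
A=cur();print(A.round(3),tx.round(3))
c=camera("wrist");s=camera("side");t=camera("top")
np.savez("c_w2",A=A,**c)
for n,x in(("side",s),("top",t)):
    o=np.load(f"c_{n}.npz");W=cloud(x);Wo=cloud(o)
    for P,l in((Wo,"old"),(W,"new")):
        m=(abs(P[...,0]-.525)<.075)&(abs(P[...,1]+.11)<.085)&(P[...,2]>.009)&(P[...,2]<.06);print(n,l,m.sum(),P[m].mean(0).round(4))
cv2.imwrite("pics/w2.png",np.hstack([cv2.resize(c["frame"],(400,300)),cv2.resize(s["frame"][130:280,220:420],(400,300))]))
E
```

```text
time_s: 4.75
tcp_pos: [0.5304, -0.0736, 0.1701]
eef_rot: [2.236, 1.823, -0.384]
contact_force: [-0.2, -0.3, -2.1]
width: 0.0695
finger_force: 68.0
time_s: 5.25
tcp_pos: [0.5336, -0.0539, 0.2246]
eef_rot: [2.236, 1.823, -0.385]
contact_force: [-0.6, -0.2, -2.3]
width: 0.0694
finger_force: 68.0
time_s: 5.75
tcp_pos: [0.5352, -0.0436, 0.2535]
eef_rot: [2.237, 1.823, -0.386]
contact_force: [-0.1, -0.9, -2.4]
width: 0.0692
finger_force: 68.1
[[ 0.192  0.98  -0.058  0.535]
 [ 0.919 -0.2   -0.339 -0.044]
 [-0.344  0.012 -0.939  0.253]
 [ 0.     0.     0.     1.   ]] [0.058 0.337 0.94 ]
side old 662 [ 0.5159 -0.0785  0.0286]
side new 660 [ 0.5161 -0.0788  0.0287]
top old 628 [ 0.5158 -0.1073  0.0212]
top new 621 [ 0.5104 -0.1261  0.0253]
```

View pics/w2.png

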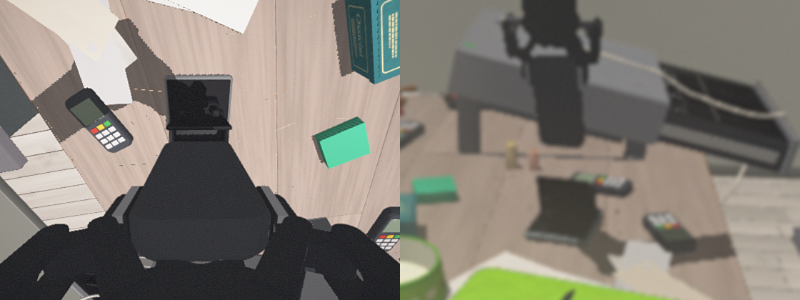

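Terminal is held clear above an unmoved dock (side view shows the empty well at about (560,210) in the panel). Plan the turn.

```bash
python3 - <<'E'
from h import *
c=np.sqrt(.5)
R=np.array([[-c,0,c],[0,1,0],[-c,0,-c]])
A=cur();B=T(R,[.63,-.10,.31]);plan(A,B,25)
E
```

```text
25 x [-0.128, 0.0559, 0.0172, -0.0061, -0.0019, -0.0096] deg/row 4.14 path [[0.53, -0.04, 0.25], [0.55, -0.07, 0.26], [0.57, -0.1, 0.27], [0.6, -0.11, 0.29], [0.63, -0.1, 0.31]]
```

```bash
for i in 1 2 3; do python3 -m crank '[[[-0.128,0.056,0.017,-0.0061,-0.0019,-0.0096],[-0.128,0.056,0.017,-0.0061,-0.0019,-0.0096],[-0.128,0.056,0.017,-0.0061,-0.0019,-0.0096],[-0.128,0.056,0.017,-0.0061,-0.0019,-0.0096],[-0.128,0.056,0.017,-0.0061,-0.0019,-0.0096]]]' | head -4; done
python3 - <<'E'
from h import *
from rig import observe
c=np.sqrt(.5)
R=np.array([[-c,0,c],[0,1,0],[-c,0,-c]])
plan(cur(),T(R,[.63,-.10,.31]),10);print(observe()["joints"].round(2))
E
```

```text
time_s: 6.4
tcp_pos: [0.5443, -0.0694, 0.2598]
eef_rot: [1.808, 2.075, -0.311]
contact_force: [0.6, -0.2, -2.5]
time_s: 6.9
tcp_pos: [0.5611, -0.0897, 0.2691]
eef_rot: [1.362, 2.25, -0.232]
contact_force: [0.0, 0.5, -1.7]
time_s: 7.4
tcp_pos: [0.5829, -0.1023, 0.2809]
eef_rot: [0.905, 2.352, -0.152]
contact_force: [0.3, 0.0, -3.2]
10 x [-0.1285, 0.0558, 0.0177, -0.006, -0.0019, -0.0096] deg/row 4.12 path [[0.58, -0.1, 0.28], [0.59, -0.1, 0.29], [0.6, -0.11, 0.29], [0.61, -0.11, 0.3], [0.62, -0.1, 0.3], [0.63, -0.1, 0.31]]
[ 0.42  0.11 -0.53  2.07  0.8   0.6   0.16]
```

```bash
for i in 1 2; do python3 -m crank '[[[-0.128,0.056,0.018,-0.006,-0.0019,-0.0096],[-0.128,0.056,0.018,-0.006,-0.0019,-0.0096],[-0.128,0.056,0.018,-0.006,-0.0019,-0.0096],[-0.128,0.056,0.018,-0.006,-0.0019,-0.0096],[-0.128,0.056,0.018,-0.006,-0.0019,-0.0096]]]' | head -4; done
python3 -m crank '[[[0,0,0,0,0,0],[0,0,0,0,0,0],[0,0,0,0,0,0],[0,0,0,0,0,0],[0,0,0,0,0,0]]]'
python3 - <<'E'
from h import *
from rig import *
A=cur();c=camera("wrist");s=camera("side");t=camera("top")
np.savez("c_w3",A=A,**c)
print(A.round(3))
for n,x in(("side",s),("top",t)):
    np.savez("c3_"+n,**x)
S=cloud(s);m=(abs(S[...,0]-.66)<.12)&(abs(S[...,1]+.06)<.06)&(S[...,2]>.12)&(S[...,2]<.27)
q=S[m];print(len(q),q[q[:,2].argmin()],q[:,0].max())
cv2.imwrite("pics/w3.png",np.hstack([cv2.resize(t["frame"][140:260,250:410],(400,300)),cv2.resize(s["frame"][90:240,190:390],(400,300))]))
E
```

```text
time_s: 7.9
tcp_pos: [0.6069, -0.1059, 0.2945]
eef_rot: [0.448, 2.388, -0.076]
contact_force: [0.5, 0.8, -2.4]
time_s: 8.4
tcp_pos: [0.6294, -0.0993, 0.3095]
eef_rot: [-0.006, 2.36, 0.001]
contact_force: [0.1, 0.6, -4.0]
time_s: 8.9
tcp_pos: [0.6307, -0.0977, 0.3105]
eef_rot: [-0.004, 2.357, 0.002]
contact_force: [-0.0, 0.3, -2.3]
width: 0.0694
finger_force: 68.5
[[-0.708 -0.004  0.706  0.631]
 [-0.003  1.     0.003 -0.098]
 [-0.706  0.    -0.708  0.31 ]
 [ 0.     0.     0.     1.   ]]
114 [ 0.68920653 -0.07373318  0.23261951] 0.7063534167160478
```

View pics/w3.png

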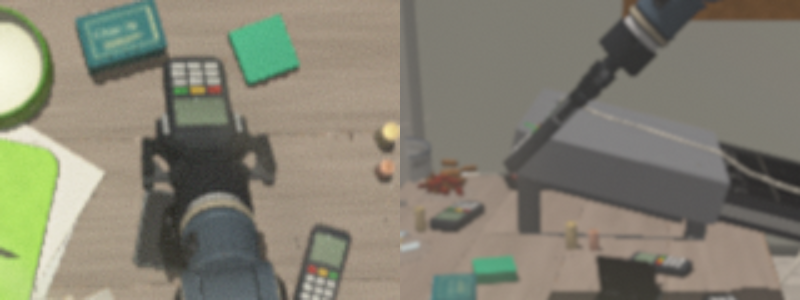

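The terminal is tilted about 45° with its keypad and screen up towards the customer. Its card end is at about x 0.70 and z 0.23, the force reading is its weight alone, and the dock and the other things have not moved. Handing in.

```bash
python3 -c "
from rig import *
print(job_done())"
```

```text
the job is handed in; nothing more can be done
None
```

I drew the terminal straight out of the dock and handed the job in with the gripper still holding it out to the customer, laid back about 45°, card end about 0.70 m ahead and 0.23 m up; the dock, checked in the cameras after the draw, had not moved, and the hand-in returned no verdict.

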